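# Turn the bench marker over to green

## Task

The job at the blue marker is finished: with a fingertip, gently flip its red paddle right over the hinge and push it down until it lies flat on the far side, green face up. Do not grip, lift or shove the marker, and leave the yellow marker and everything else on the bench where it is.

Things in the scene. Friction and masses are not known exactly. Their poses are not given: they have to be found in the camera images.
- blue_stand: loose flip marker on a blue steel stand, 0.9 kg; foot plate 160 (x) x 96 (y) x 12 mm; two blue cheeks at y = +-41 mm (8 mm thick, 24 mm in x, top 98 mm up) carry a hinge pin along y. Origin: centre of the underside. At the start the paddle lies to its -x, roughly towards the robot (yaw within 0.5 rad), and flips over to +x
- blue_paddle (a joint): hinge of the blue stand's paddle. 0 = level towards the stand's -x, red face up; pi/2 = upright; pi = level towards +x, green face up; hard stops at both ends. Starts between 0 and 0.25. Stiff (0.035 N m): the paddle stays at any angle it is left; about 1 N at its free edge moves it
- blue_pivot (a point): middle of the blue marker's hinge pin, 90 mm above the bench over the foot's centre; axes as the stand. Rubber rest pins 10 mm thick stand under the paddle at x = -22 and +22 mm; nothing else stands between foot and paddle
- blue_edge (a point): middle of the free edge of the blue marker's paddle: a plate 64 mm wide, 5 mm thick, reaching 80 mm from the hinge pin, centred on it; red face with a white bar, green face with a white disc. Some 70 mm of free air lies under the edge, so a finger can hook under it
- yellow_stand: loose flip marker on a yellow steel stand, 0.9 kg; foot plate 160 (x) x 96 (y) x 12 mm; two yellow cheeks at y = +-41 mm (8 mm thick, 24 mm in x, top 98 mm up) carry a hinge pin along y. Origin: centre of the underside. At the start the paddle lies to its -x, roughly towards the robot (yaw within 0.5 rad), and flips over to +x
- yellow_paddle (a joint): hinge of the yellow stand's paddle. 0 = level towards the stand's -x, red face up; pi/2 = upright; pi = level towards +x, green face up; hard stops at both ends. Starts between 0 and 0.25. Stiff (0.035 N m): the paddle stays at any angle it is left; about 1 N at its free edge moves it
- yellow_edge (a point): middle of the free edge of the yellow marker's paddle: a plate 64 mm wide, 5 mm thick, reaching 80 mm from the hinge pin, centred on it; red face with a white bar, green face with a white disc. Some 70 mm of free air lies under the edge, so a finger can hook under it
- vee_block: loose steel vee block 50 x 34 x 34 mm, standing between the two markers; origin under its centre
- flat_file: loose flat file, wooden handle, 260 mm long, 26 mm high, lying on the bench; origin on the bench under the handle, 60 mm from the butt; x along the blade
- narrow_file: loose narrow file, wooden handle, 230 mm long, 26 mm high, lying on the bench on the robot's side of the markers; origin on the bench under the handle, 60 mm from the butt; x along the blade
- hammer: loose hammer with a red and yellow handle and dark steel head, 280 mm long, 27 mm high, lying on the bench; origin under the handle near its middle, x towards the head
- workpiece: loose aluminium plate 80 x 50 x 10 mm with two holes, lying beyond the markers; origin under its centre
- water_bottle: loose clear bottle with a red cap, 64 mm diameter, 200 mm high, standing at the right; origin under its centre
- try_square: loose try square, steel blade 110 mm, wooden stock, 18 mm high, lying on the bench; origin under the stock where the blade leaves it
There are look-alikes about, which are no part of the job. What is shaped like the blue_stand but pink or purple is not meant.

How it is judged:
By the outcome, as a careful person would: the job done as asked, in the order asked, and still so for the second after the job is handed in, with the robot touching nothing.
It also fails if it takes over 48 s, if anything falls off the work surface, if the arm or the gripper's body presses on something with over 40 N, if the wrist force passes 120 N, or if a joint passes its speed limit or range.

## Robot

A 6-joint arm with a two-finger parallel gripper is mounted at the origin on the work surface. World frame = base frame: x ahead of the robot, y to its left, z up, the work surface at z = 0. Lengths are in m, angles in rad, forces in N, time in s.
With the tool pointing down it reaches from about 0.35 to 0.925 m from the base axis. Payload 6.4 kg.
Tool frame: the origin (TCP) lies on the centre line of the jaws, within the pads' length; the fingertips stand 25 mm ahead of it and the grasp point (between the pads) lies 6 mm ahead of it (r.tip_reach is the distance from the TCP to the fingertips, in m); z points along the fingers, y is the line along which they close (so a half turn about z gives the same grasp; the last joint's range is limited). The gripper opens to 94 mm and grips with 3 to 60 N. Pads are 16 mm wide; open, the fingers measure 119 mm over their backs; the gripper's body (75 mm by 177 mm) begins 78 mm behind the grasp point.
Start: joints at [-1.509, 0.245, 1.558, -0, 1.339, -0.174], TCP at [0.152, -0.632, 0.196] pointing down, gripper open.
Joint ranges: [-3.13, 3.13], [-1.02, 2.26], [0.13, 2.54], [-0.95, 4.09], [0.21, 2.88], [-2.74, 2.74]. Speed limits (rad/s): [2.57, 2.57, 3.14, 3.14, 3.14, 3.14].

## Interface

Orientations are given as a unit quaternion [x, y, z, w].
In Python, from plant import r gives the robot as it stands. The module is installed in compiled form; this text tells all that it offers.
- The arm moves only by the tool drive_tool, never from a script. Its argument "moves" is a list that holds one entry, the list of rows, each a list of 7 numbers: the shift along the world's x, y, z in units of 40 mm (1.0 is 40 mm), then the turn, a rotation vector about the world's x, y, z in units of 5 degrees (1.0 is 5 degrees), then the closure, from -1 (fully open) to 1 (shut). A call has 1 to 12 rows; each row is the pose to reach, as a shift and turn from the pose commanded when the call began; what a row does not reach only later rows make up. A row lasts 1/12 s, in which the tool goes at most 41.7 mm and 7.16 degrees, less where a joint would pass 70% of its speed; a pose out of reach is approached as far as the arm can. A call with a gripper value outside its range is refused whole. The fingers move at their own pace and stop on an object; "force" is the grip in N (left out, the last holds). Time passes only in rows, so rows that repeat a pose let the fingers close. It gives the time, the measured TCP pose, the force, the opening and the grip force at its end, in the units of the state.
- r.get_obs(): the state, without advancing time (a new reading comes with each control period).
- r.snapshot(name): name is "scene" or "top" or "wrist"; returns a dict with "frame" (420x560x3 uint8, red, green, blue), "K" (3x3 intrinsics, pixels), "k1" (the pictures are not rectified: a ray, as slopes to the right and down, at radius r is drawn at 1 + k1 r^2 times it, then the intrinsics apply), "R" (3x3) and "t" (3): a world point X has camera coordinates R X + t; the wrist camera has in their place "mount" (4x4, takes a point from camera to tool coordinates, whose origin is the TCP and whose axes are the flange's). Camera axes: x right, y down, z forward; pixel columns grow to the right and rows downward; lengths in m; the calibration is good to about 2 mm. A picture is of the moment at which its call begins: read the wrist's pose just before it. There is no depth.
- r.finish_job(): hands the job in; it is judged then, once.
Trained networks look in a picture, given as the dict that the camera call returned (one of the last four; its "shot" number tells which), for a name from the list of things; names that differ only in an ending like _2 or _b are one class to them, and where a whole thing is asked for, a point or a joint stands for the part that bears it (a point fixed in the world has none). Each returns a list of dicts, best first, with "score" (0 to 1); they miss things now and then, are a little off and sometimes report something else, mostly with a low value. They report only what shows in the picture. A call takes as long as a camera call. They do not tell look-alikes from the thing itself.
- r.trace(target, picture): "mask" (420x560 bool, what is visible of it) and "rect" ([left, top, width, height] in pixels, round what is visible of it).
The state is a dict: "clock": time; "joint_pos": joint angles; "dq": joint speeds; "joint_torque": joint torques, N m; "eef_pos": TCP position; "tool_rot": TCP orientation; "contact_force": force on the tool from outside, world axes, zero at the start; "torque": the same for the moment, N m; "opening": finger opening in m; "grasp_force": force on a finger pad.
Only numpy, scipy, OpenCV 4.12 (cv2) and the standard library are available. Lean on these libraries where they do the work, as an engineer would, in place of code of your own. Each camera call takes 0.05 s, during which the arm holds its last target. There are 200 camera calls.

## Working session

There is one attempt and no reset: what is moved stays moved. The work goes in short steps, Python scripts to look and compute and a tool call to move; the robot and the scene stay as the last step left them, time stands still between calls to the robot, and variables do not carry over. Pictures are saved under pics/ and viewed, at most 10 in all, crops included, and the job is handed in when it is done.

Besides the shell and the picture viewer there is one more tool, called after "Emit:" as name([rows], argument=value, ...), one row to a line, values as JSON. drive_tool: Moves the arm, as the interface text tells. Its arguments: {"type":"object","properties":{"moves":{"type":"array","items":{"type":"array","items":{"type":"array","items":{"type":"number"}}}},"force":{"type":"number"}},"required":["moves"]}

```bash
mkdir -p pics
python3 - <<'E'
from plant import r
import cv2,numpy as np
o=r.get_obs();print(o['clock'],o['eef_pos'],o['tool_rot'],o['opening'])
for n in("scene","top"):
    s=r.snapshot(n);cv2.imwrite(f"pics/{n}0.png",s['frame'][:,:,::-1])
    print(n,s['K'].tolist(),s['k1'],s['R'].tolist(),s['t'].tolist())
    for t in("blue_stand","yellow_stand","blue_paddle"):
        print(t,[(round(d['score'],2),d['rect']) for d in r.trace(t,s)])
E
```

```text
0.0 [ 0.15181208 -0.63139773  0.19447018] [ 9.93056839e-01  1.17631853e-01  3.54204923e-05 -9.27621643e-04] 0.09391961631796414
scene [[409.24902202962704, 0.0, 276.8327487797126], [0.0, 409.24902202962704, 209.46219461581558], [0.0, 0.0, 1.0]] -0.0009870756425278439 [[-0.44395541110428716, 0.8959076164265979, 0.015910241356911235], [0.571833833952139, 0.2969457330795505, -0.7647413274784133], [-0.6898620581672986, -0.3304130361148908, -0.6441409521731397]] [0.2985913921614493, -0.22448529893622385, 1.5252367153482356]
blue_stand [(0.94, [281.8, 289.1, 80.8, 63.1]), (0.57, [239.2, 135.8, 47.2, 39.9]), (0.55, [228.3, 186.6, 45.7, 65.9])]
yellow_stand [(0.71, [337.4, 224.6, 55.8, 80.7]), (0.2, [278.9, 236.3, 23.1, 21.8])]
blue_paddle [(0.77, [238.8, 182.5, 29.4, 25.2]), (0.7, [318.6, 290.1, 41.0, 35.1]), (0.48, [258.8, 136.0, 28.0, 10.0])]
top [[512.2669833502894, 0.0, 281.0923577452254], [0.0, 512.2669833502894, 204.7882118531946], [0.0, 0.0, 1.0]] -0.1841214395835841 [[-0.019287215555813194, -0.9997549288625384, -0.01086671666900368], [-0.9903689741799975, 0.02059430173894988, -0.13691300054247751], [0.13710323955969445, 0.00812138848632993, -0.9905234700658493]] [-0.06744301412762002, 0.5248564148569104, 1.8680308918394941]
blue_stand [(0.92, [194.9, 123.8, 44.5, 32.1]), (0.7, [278.1, 173.9, 36.1, 47.7]), (0.7, [261.0, 134.0, 13.2, 18.4]), (0.59, [306.6, 251.2, 51.2, 52.4])]
yellow_stand [(0.7, [189.4, 168.5, 32.6, 45.8])]
blue_paddle [(0.84, [192.4, 122.4, 27.5, 24.9]), (0.83, [285.3, 191.1, 24.2, 25.2]), (0.69, [261.8, 133.3, 11.5, 20.0]), (0.65, [311.6, 271.0, 30.1, 30.9]), (0.59, [193.9, 185.7, 18.0, 27.7])]
```

Run:
```python
import cv2,numpy as np
a=cv2.imread('pics/scene0.png');b=cv2.imread('pics/top0.png')
cv2.imwrite('pics/c1.png',cv2.resize(b[90:340,150:400],None,fx=2.4,fy=2.4,interpolation=2))
```

```text
(no output)
```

View pics/scene0.png

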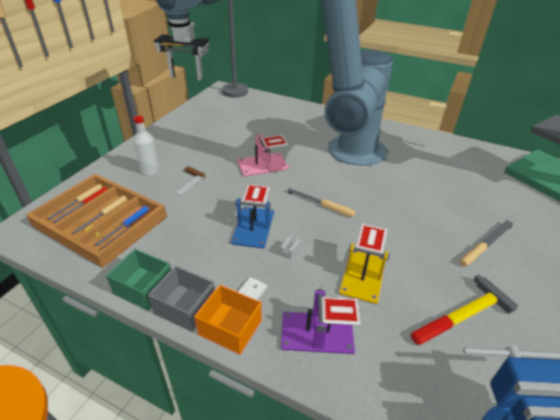

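View pics/c1.png

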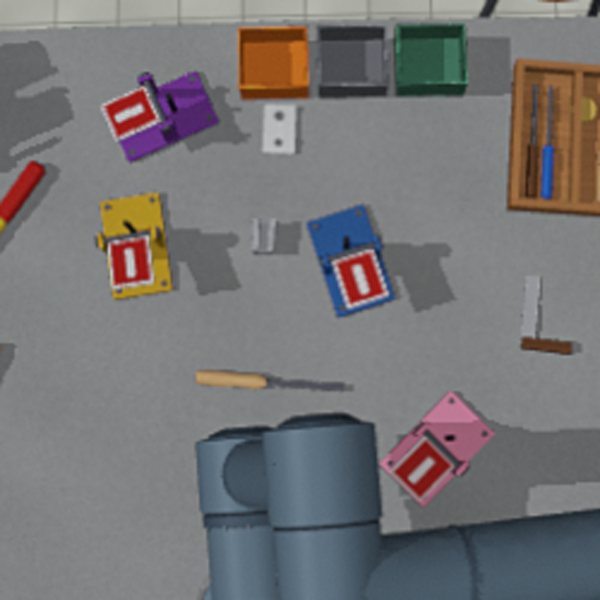

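The candidates shaped like the blue stand, with pixels in the top crop, are:
- blue (350,260)
- yellow (137,245)
- purple (160,115)
- pink (437,450)

The one meant is the blue marker, at top (296,198) and scene (253,215). It is the only truly blue stand, and the enlarged crop confirms it, with its red paddle facing the robot. The pink, purple and yellow ones don't fit. Next I'll fit its pose by silhouette in both views.

```bash
cat > fit.py <<'E'
from plant import r
import cv2,numpy as np
from scipy.optimize import minimize
def proj(X,s):
    c=X@np.array(s['R']).T+s['t'];p=c[:,:2]/c[:,2:];p=p*(1+s['k1']*(p**2).sum(1,keepdims=True))
    return np.c_[p,np.ones(len(p))]@np.array(s['K']).T[:,:2]
def box(a,b): return np.array([[x,y,z] for x in(a[0],b[0]) for y in(a[1],b[1]) for z in(a[2],b[2])],float)
def parts(v):
    x,y,w,q=v
    st=[box((-.08,-.048,0),(.08,.048,.012))]+[box((-.012,c-.004,.012),(.012,c+.004,.098)) for c in(-.041,.041)]
    P=box((-.08,-.032,-.0025),(0,.032,.0025))
    c,s=np.cos(q),np.sin(q)
    # angle q lifts the -x edge
    P=np.c_[P[:,0]*c+P[:,2]*s,P[:,1],-P[:,0]*s+P[:,2]*c+.09]
    C,S=np.cos(w),np.sin(w);R=np.array([[C,-S,0],[S,C,0],[0,0,1]])
    f=lambda B:B@R.T+[x,y,0]
    return [f(b) for b in st],[f(P)]
def draw(bs,s,k=4):
    m=np.zeros((420*k,560*k),np.uint8)
    for b in bs:
        p=(proj(b,s)+.5)*k-.5
        cv2.fillConvexPoly(m,cv2.convexHull(np.round(p).astype(np.int32)),255)
    return cv2.resize(m,(560,420),interpolation=cv2.INTER_AREA)/255.
def iou(a,b): return np.minimum(a,b).sum()/np.maximum(a,b).sum()
def fit(obs,v0):
    def cost(v):
        st,p=parts(v);t=0
        for s,mu,mp in obs:
            t+=2-iou(draw(st+p,s),mu)-iou(draw(p,s),mp)
        return t
    best=None
    for q in(0.05,.2):
        sx=np.array([list(v0)+[q]]*5);sx[1:]+=np.diag([.015,.015,.15,.15])
        m=minimize(cost,sx[0],method='Nelder-Mead',options=dict(initial_simplex=sx,maxfev=350,xatol=1e-4,fatol=1e-4))
        if best is None or m.fun<best.fun:best=m
    return best
E
python3 - <<'E'
from fit import *
obs=[];o0={'top':(297,204),'scene':(254,200)}
for n in('scene','top'):
    s=r.snapshot(n)
    def pick(t):
        for d in r.trace(t,s):
            a,b,w,h=d['rect'];u,v=o0[n]
            if a-3<u<a+w+3 and b-3<v<b+h+3: return d['mask'].astype(float)
    a,b=pick('blue_stand'),pick('blue_paddle');print(n,a.sum(),b.sum(),(a*b).sum())
    obs.append((s,np.maximum(a,b),b))
# start from top pixel (297,198) at z=.05
from scipy.optimize import fsolve
g=fsolve(lambda e:proj(np.array([[e[0],e[1],.01]]),obs[1][0])[0]-[295,197],[.6,0]);print(g)
m=fit(obs,[g[0],g[1],.2]);print(m.x,m.fun)
m2=fit(obs,m.x[:3]);v=m2.x;print(v,m2.fun);np.save('v.npy',v)
st,p=parts(v)
out=[]
for s,_,_ in obs:
    f=cv2.resize(s['frame'][:,:,::-1],None,fx=4,fy=4,interpolation=2)
    for b in st+p:
        cv2.polylines(f,[cv2.convexHull(np.round((proj(b,s)+.5)*4).astype(np.int32))],True,(0,255,0),1)
    c=(proj(np.array([[v[0],v[1],.05]]),s)[0]*4).astype(int)
    out.append(f[c[1]-200:c[1]+200,c[0]-200:c[0]+200])
cv2.imwrite('pics/fit.png',np.hstack(out))
E
```

```text
scene 1951.0 480.0 467.0
top 1111.0 387.0 387.0
[ 0.55554107 -0.1307936 ]
[ 0.55565776 -0.13441091  0.30620728  0.03773008] 0.34165250391310276
[ 0.55560687 -0.13431735  0.30548777  0.03792738] 0.3427841577421876
```

View pics/fit.png

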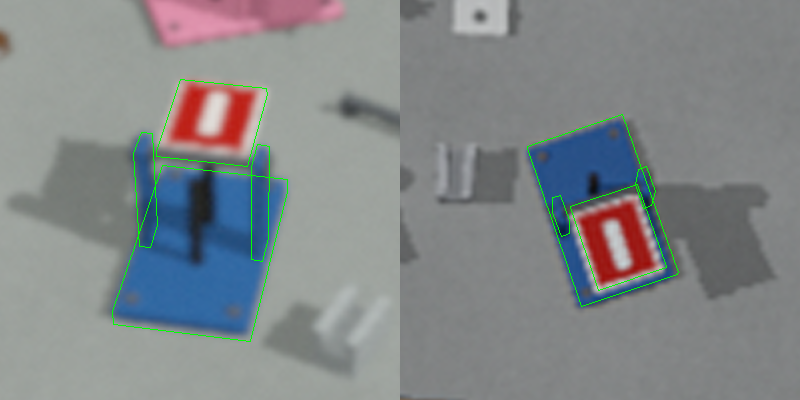

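The green outlines match in both views: blue stand at about (0.556, -0.134), yaw 0.305, paddle at 0.04. The pink decoy is close to the approach side, so I'll locate it and plan the tool poses.

```bash
cat > pl.py <<'E'
from plant import r
import numpy as np
from scipy.spatial.transform import Rotation as Ro
v=np.load('v.npy');w=v[2];d=np.array([np.cos(w),np.sin(w),0]);n=np.array([-d[1],d[0],0]);Z=np.array([0,0,1.])
def tcp(a,h,th): # finger tip centre at (a along d from pivot, height h) -> TCP pos, rot
    f=d*np.sin(th)-Z*np.cos(th);m=d*np.cos(th)+Z*np.sin(th)
    return np.array([v[0],v[1],0])+a*d+h*Z-.025*f, Ro.from_matrix(np.c_[m,-n,f])
def rows(L,deg=True):
    o=r.get_obs();p0=o['eef_pos'];R0=Ro.from_quat(o['tool_rot'])
    for a,h,t in L:
        p,R=tcp(a,h,np.radians(t));print((a,h,t),np.round((p-p0)/.04,2),np.round(np.degrees((R*R0.inv()).as_rotvec())/5,2))
def where():
    o=r.get_obs();R=Ro.from_quat(o['tool_rot']);f=R.as_matrix()[:,2];t=o['eef_pos']+.025*f-[v[0],v[1],0]
    print('t',o['clock'],'tip a,lat,h',np.round([t@d,t@n,t[2]],4),'tilt',np.degrees(np.arccos(-f[2])).round(1),'latdir',(f@n).round(3),'F',np.round(o['contact_force'],2),'op',o['opening'])
E
python3 - <<'E'
from fit import *;from pl import *
from scipy.optimize import fsolve
s=r.snapshot('top')
for nm,c,z in[('foot',(450,393),.012),('foot',(493,432),.012),('foot',(420,505),.012),('padfar',(398,430),.1),('pad',(380,466),.1),('pad',(423,503),.1),('pad',(458,462),.1)]:
    px=np.array(c)/2.4+[150,90]-.3
    g=fsolve(lambda e:proj(np.array([[e[0],e[1],z]]),s)[0]-px,[.4,-.2]);
    q=g-v[:2];print(nm,z,g.round(3),'a,lat',(q@d[:2]).round(3),(q@n[:2]).round(3))
rows([(-.14,.20,35),(-.12,.075,35),(-.075,.075,35)])
where()
E
```

```text
foot 0.012 [ 0.339 -0.283] a,lat -0.251 -0.077
foot 0.012 [ 0.277 -0.348] a,lat -0.33 -0.12
foot 0.012 [ 0.168 -0.232] a,lat -0.399 0.023
padfar 0.1 [ 0.283 -0.196] a,lat -0.278 0.023
pad 0.1 [ 0.231 -0.168] a,lat -0.32 0.065
pad 0.1 [ 0.175 -0.23 ] a,lat -0.392 0.023
pad 0.1 [ 0.234 -0.283] a,lat -0.352 -0.045
(-0.14, 0.2, 35) [ 6.41 11.28  0.62] [ 1.87 -6.75  0.77]
(-0.12, 0.075, 35) [ 6.89 11.43 -2.5 ] [ 1.87 -6.75  0.77]
(-0.075, 0.075, 35) [ 7.96 11.77 -2.5 ] [ 1.87 -6.75  0.77]
t 0.75 tip a,lat,h [-0.5348 -0.3532  0.1706] tilt 0.0 latdir -0.0 F [-0.07  0.57 -0.42] op 0.09383849025804869
```

The pink decoy is at least 250 mm behind the hinge, so a 45° tilt clears it. I'll raise the tool, close the fingers and cross over high.

Emit:
drive_tool([
  [[0,0,1,0,0,0,1],[0,0,2,0,0,0,1],[0,0,3,0,0,0,1],[0.5,1,3.2,0,0,0,1],[1,2,3.2,0,0,0,1],[1.5,3,3.2,0,0,0,1],[2,4,3.2,0,0,0,1],[2.5,5,3.2,0,0,0,1],[3,6,3.2,0,0,0,1],[3.5,7,3.2,0,0,0,1],[4.2,8,3.2,0,0,0,1],[4.8,9,3.2,0,0,0,1]],
], force=10)

```text
clock: 1.75
eef_pos: [0.3265, -0.2992, 0.3238]
tool_rot: [0.993, 0.117, 0.0, 0.0]
contact_force: [0.9, -1.1, -0.0]
opening: 0.0171
grasp_force: 0.0
```

Run:
```python
from pl import *
where();rows([(-.16,.20,45),(-.12,.08,45)])
```

```text
t 1.75 tip a,lat,h [-0.268  -0.0884  0.2988] tilt 0.1 latdir -0.001 F [ 0.87 -1.07 -0.  ] op 0.017145855715788427
(-0.16, 0.2, 45) [ 1.49  2.79 -2.65] [ 2.41 -8.67  0.77]
(-0.12, 0.08, 45) [ 2.44  3.09 -5.65] [ 2.41 -8.67  0.77]
```

Emit:
drive_tool([
  [[0.5,1,0,0.6,-2,0.2,1],[1.0,2,0,0.9,-3,0.3,1],[1.1,2.1,0,1.2,-4.3,0.4,1],[1.1,2.1,0,1.6,-5.7,0.5,1],[1.1,2.1,-1,2.0,-7,0.6,1],[1.1,2.1,-1.5,2.4,-8.7,0.8,1],[1.1,2.1,-2,2.4,-8.7,0.8,1],[1.1,2.1,-2.6,2.4,-8.7,0.8,1],[1.1,2.1,-2.6,2.4,-8.7,0.8,1],[1.1,2.1,-2.6,2.4,-8.7,0.8,1]],
])

```text
clock: 2.58
eef_pos: [0.37, -0.2167, 0.2194]
tool_rot: [0.912, 0.142, 0.379, -0.059]
contact_force: [0.7, -0.5, 0.5]
opening: 0.0006
grasp_force: 0.0
```

Run:
```python
from pl import *
import cv2
where();rows([(-.13,.1,45),(-.11,.075,45),(-.077,.075,45)])
s=r.snapshot('wrist');cv2.imwrite('pics/w1.png',s['frame'][:,:,::-1])
```

```text
t 2.5833 tip a,lat,h [-0.1841 -0.0227  0.2018] tilt 45.1 latdir 0.001 F [ 0.73 -0.51  0.52] op 0.0005860506599676883
(-0.13, 0.1, 45) [ 1.12  0.95 -2.54] [-0.    0.03 -0.03]
(-0.11, 0.075, 45) [ 1.6   1.1  -3.17] [-0.    0.03 -0.03]
(-0.077, 0.075, 45) [ 2.38  1.35 -3.17] [-0.    0.03 -0.03]
```

View pics/w1.png

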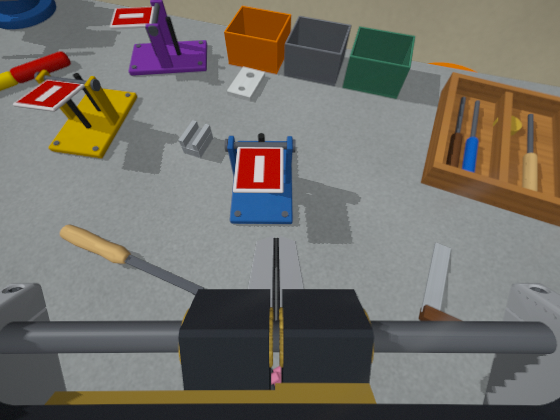

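The wrist view shows the blue marker dead ahead. Its paddle is at (260,170) and the closed fingertips are at (277,240), still 23 mm to the right. I'll refine the pose from this close view and then continue.

Run:
```python
from pl import *
from fit import *
o=r.get_obs();s=r.snapshot('wrist')
M=np.array(s['mount']);T=np.eye(4);T[:3,:3]=Ro.from_quat(o['tool_rot']).as_matrix();T[:3,3]=o['eef_pos']
E=np.linalg.inv(T@M);s['R']=E[:3,:3];s['t']=E[:3,3]
def pick(t):
    for q in r.trace(t,s):
        a,b,w_,h=q['rect']
        if a<260<a+w_ and b<175<b+h:return q['mask'].astype(float)
a,b=pick('blue_stand'),pick('blue_paddle');m=fit([(s,np.maximum(a,b),b)],v[:3]);print(m.x,m.fun,v)
np.save('v2.npy',m.x)
```

```text
[ 0.55606954 -0.13424482  0.29249004  0.01274428] 0.1168527688931087 [ 0.55560687 -0.13431735  0.30548777  0.03792738]
```

Both fits agree to within 1 mm. Descending in front of the edge, then hooking under it.

Emit:
drive_tool([
  [[0.3,0.5,-0.4,0,0,0,1],[0.7,0.95,-1.2,0,0,0,1],[1.1,1.0,-2.0,0,0,0,1],[1.3,1.05,-2.6,0,0,0,1],[1.5,1.1,-3.15,0,0,0,1],[1.6,1.1,-3.15,0,0,0,1],[1.6,1.1,-3.15,0,0,0,1]],
])

```text
clock: 3.37
eef_pos: [0.4348, -0.1727, 0.0942]
tool_rot: [0.912, 0.143, 0.379, -0.059]
contact_force: [0.6, -1.0, -0.3]
opening: 0.0005
grasp_force: 0.0
```

Run:
```python
from pl import *
where();rows([(-.077,.073,45),(-.077,.1,45),(-.07,.125,45),(-.05,.142,45),(-.03,.147,45)])
```

```text
t 3.3667 tip a,lat,h [-0.109  -0.0002  0.0765] tilt 45.1 latdir 0.003 F [ 0.59 -1.   -0.26] op 0.0005041044975258676
(-0.077, 0.073, 45) [ 0.76  0.25 -0.09] [ 0.01  0.03 -0.06]
(-0.077, 0.1, 45) [0.76 0.25 0.59] [ 0.01  0.03 -0.06]
(-0.07, 0.125, 45) [0.93 0.3  1.21] [ 0.01  0.03 -0.06]
(-0.05, 0.142, 45) [1.41 0.45 1.64] [ 0.01  0.03 -0.06]
(-0.03, 0.147, 45) [1.88 0.6  1.76] [ 0.01  0.03 -0.06]
```

Emit:
drive_tool([
  [[0.2,0.07,-0.1,0,0,0,1],[0.4,0.13,-0.1,0,0,0,1],[0.6,0.2,-0.1,0,0,0,1],[0.76,0.25,-0.1,0,0,0,1],[0.76,0.25,0.05,0,0,0,1],[0.76,0.25,0.2,0,0,0,1],[0.76,0.25,0.35,0,0,0,1],[0.76,0.25,0.5,0,0,0,1],[0.8,0.26,0.65,0,0,0,1],[0.86,0.28,0.8,0,0,0,1],[0.92,0.3,0.93,0,0,0,1],[0.98,0.31,1.05,0,0,0,1]],
])

```text
clock: 4.37
eef_pos: [0.4735, -0.1606, 0.1363]
tool_rot: [0.912, 0.142, 0.379, -0.058]
contact_force: [0.4, -0.7, -0.3]
opening: 0.0007
grasp_force: 0.0
```

Run:
```python
from pl import *
import cv2
where();rows([(-.054,.132,45),(-.03,.147,45),(-.006,.152,45),(.02,.149,45),(.045,.13,45)])
s=r.snapshot('scene')['frame'][130:280,180:330,::-1];w=r.snapshot('wrist')['frame'][100:300,180:380,::-1]
cv2.imwrite('pics/l1.png',np.hstack([cv2.resize(i,(400,400),interpolation=2) for i in(s,w)]))
```

```text
t 4.3667 tip a,lat,h [-0.0685 -0.0004  0.1186] tilt 45.1 latdir 0.0 F [ 0.4  -0.66 -0.34] op 0.0006713062443981586
(-0.054, 0.132, 45) [0.34 0.12 0.34] [ 0.02  0.03 -0.03]
(-0.03, 0.147, 45) [0.92 0.3  0.71] [ 0.02  0.03 -0.03]
(-0.006, 0.152, 45) [1.49 0.48 0.84] [ 0.02  0.03 -0.03]
(0.02, 0.149, 45) [2.11 0.68 0.76] [ 0.02  0.03 -0.03]
(0.045, 0.13, 45) [2.7  0.86 0.29] [ 0.02  0.03 -0.03]
```

View pics/l1.png

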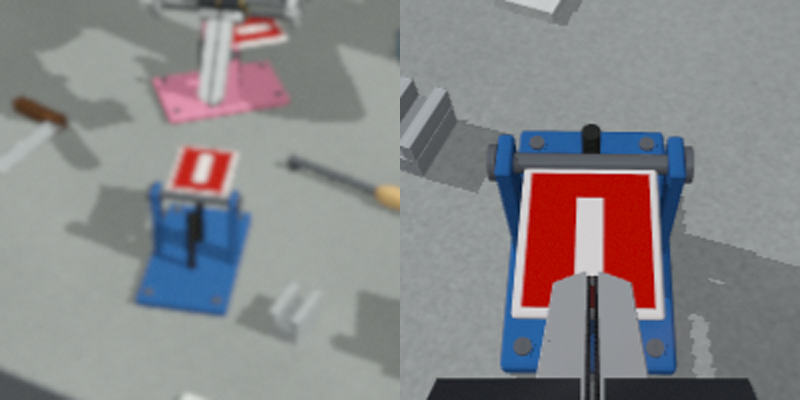

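Run:
```python
from pl import *
from fit import *
o=r.get_obs();R=Ro.from_quat(o['tool_rot']).as_matrix()
s=r.snapshot('scene')
for L in(0,.006,.025,.04): print(L,proj((o['eef_pos']+L*R[:,2])[None],s)[0].round(1))
w=r.snapshot('wrist');M=np.linalg.inv(np.array(w['mount']));w['R']=M[:3,:3];w['t']=M[:3,3]
for L in(0,.006,.025,.04): print(L,proj(np.array([[0,0,L]]),w)[0].round(1))
print(r.tip_reach, o['clock'],r.get_obs()['eef_pos'],o['eef_pos'])
cv2.imwrite('pics/s2.png',cv2.resize(s['frame'][100:260,160:340,::-1],None,fx=3,fy=3,interpolation=2))
```

```text
0 [257.9 172.3]
0.006 [257.7 174.3]
0.025 [256.8 180.9]
0.04 [256.2 186.1]
0 [275.4 243.6]
0.006 [275.4 240.2]
0.025 [275.5 230.7]
0.04 [275.5 224.2]
0.025 4.4667 [ 0.4733088  -0.16043073  0.13548496] [ 0.47387026 -0.16090015  0.13659018]
```

View pics/s2.png

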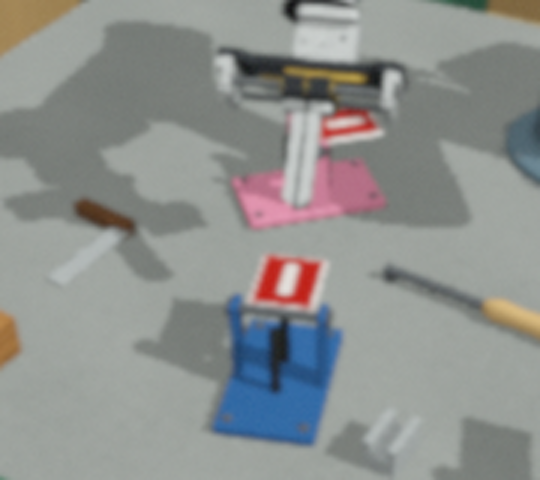

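The picture shows the fingertips at scene (259,169), but the reported pose puts them at (257,181). The tip is therefore short of where I assumed, and the paddle hasn't been touched. I'll calibrate the real tip from both views.

Run:
```python
from pl import *
from fit import *
o=r.get_obs();R=Ro.from_quat(o['tool_rot']).as_matrix()
s=r.snapshot('scene');w=r.snapshot('wrist');M=np.linalg.inv(np.array(w['mount']));w['R']=M[:3,:3];w['t']=M[:3,3]
print('cam in tool',np.array(w['mount'])[:3,3].round(3),'cam z',np.array(w['mount'])[:3,2].round(3))
for L in(-.02,-.01,0,.01,.025):
    c=np.array([[.008,.0,L],[-.008,.0,L]])
    print(L,'scene',proj(o['eef_pos']+c@R.T,s).round(1).tolist(),'wrist',proj(c,w).round(1).tolist(),proj(np.array([[.008,.012,L]]),w).round(1))
a=cv2.resize(s['frame'][140:200,235:285,::-1],None,fx=8,fy=8,interpolation=cv2.INTER_NEAREST)
b=cv2.resize(w['frame'][200:320,225:325,::-1],(400,480),interpolation=cv2.INTER_NEAREST)
cv2.imwrite('pics/tip.png',np.hstack([a,b]))
```

```text
cam in tool [ 0.081  0.    -0.188] cam z [-0.277 -0.001  0.961]
-0.02 scene [[258.6, 165.1], [259.4, 166.2]] wrist [[275.4, 244.5], [275.4, 267.8]] [[294.8 244.5]]
-0.01 scene [[258.2, 168.5], [259.0, 169.6]] wrist [[275.4, 238.3], [275.4, 260.7]] [[293.8 238.3]]
0 scene [[257.8, 172.0], [258.6, 173.0]] wrist [[275.4, 232.7], [275.4, 254.2]] [[293.  232.7]]
0.01 scene [[257.3, 175.5], [258.1, 176.5]] wrist [[275.4, 227.7], [275.4, 248.2]] [[292.2 227.7]]
0.025 scene [[256.7, 180.7], [257.5, 181.6]] wrist [[275.5, 220.9], [275.5, 240.3]] [[291.1 220.9]]
```

View pics/tip.png

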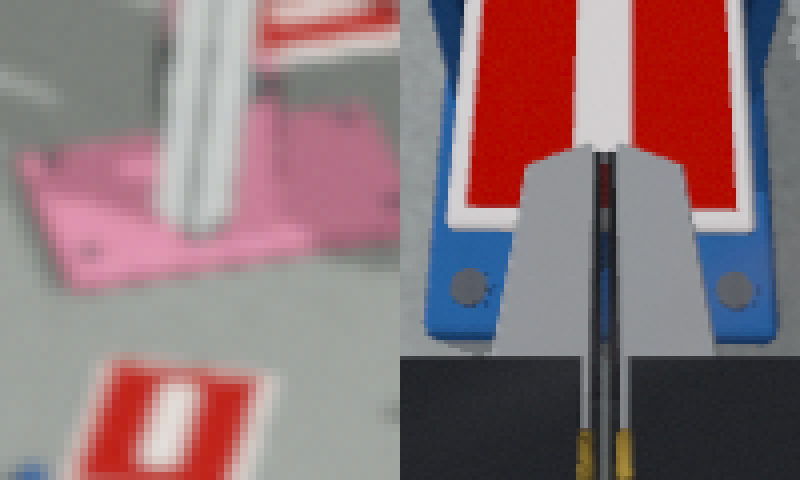

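Both views put the true fingertip about 8 mm behind the TCP (scene row 169.4, wrist row 237), so that is the length I'll use. Now I'll back off, lower and hook again.

```bash
sed -i 's/-\.025\*f/+.008*f/; s/+\.025\*f/-.008*f/' pl.py
python3 - <<'E'
from pl import *
where();rows([(-.12,.12,45),(-.115,.073,45),(-.076,.073,45),(-.077,.1,45)])
E
```

```text
t 4.6667 tip a,lat,h [-0.0922  0.      0.1407] tilt 45.1 latdir 0.001 F [ 1.09  0.46 -0.16] op 0.0001656058741165253
(-0.12, 0.12, 45) [-0.66 -0.21 -0.52] [ 0.01  0.02 -0.04]
(-0.115, 0.073, 45) [-0.54 -0.17 -1.69] [ 0.01  0.02 -0.04]
(-0.076, 0.073, 45) [ 0.39  0.12 -1.69] [ 0.01  0.02 -0.04]
(-0.077, 0.1, 45) [ 0.36  0.11 -1.02] [ 0.01  0.02 -0.04]
```

Emit:
drive_tool([
  [[-0.5,-0.16,-0.1,0,0,0,1],[-0.66,-0.21,-0.6,0,0,0,1],[-0.66,-0.21,-1.2,0,0,0,1],[-0.6,-0.19,-1.7,0,0,0,1],[-0.3,-0.1,-1.7,0,0,0,1],[0,0,-1.7,0,0,0,1],[0.2,0.06,-1.7,0,0,0,1],[0.38,0.12,-1.7,0,0,0,1],[0.38,0.12,-1.55,0,0,0,1],[0.38,0.12,-1.4,0,0,0,1],[0.38,0.12,-1.25,0,0,0,1],[0.38,0.12,-1.1,0,0,0,1]],
])

```text
clock: 5.67
eef_pos: [0.4884, -0.1561, 0.0925]
tool_rot: [0.912, 0.142, 0.379, -0.057]
contact_force: [0.3, -0.1, -0.5]
opening: 0.0
grasp_force: 0.3
```

Run:
```python
from pl import *
import cv2
where();rows([(-.068,.118,45),(-.054,.132,45),(-.03,.147,45),(-.006,.152,45),(.02,.152,45),(.045,.14,45)])
s=r.snapshot('scene')['frame'][130:280,180:330,::-1];w=r.snapshot('wrist')['frame'][100:300,180:380,::-1]
cv2.imwrite('pics/l2.png',np.hstack([cv2.resize(i,(400,400),interpolation=2) for i in(s,w)]))
```

```text
t 5.6667 tip a,lat,h [-0.0763 -0.0006  0.0982] tilt 45.1 latdir -0.0 F [ 0.26 -0.08 -0.46] op 2.6157742022153534e-05
(-0.068, 0.118, 45) [0.19 0.08 0.5 ] [ 0.03  0.04 -0.03]
(-0.054, 0.132, 45) [0.53 0.18 0.85] [ 0.03  0.04 -0.03]
(-0.03, 0.147, 45) [1.1  0.36 1.22] [ 0.03  0.04 -0.03]
(-0.006, 0.152, 45) [1.67 0.54 1.35] [ 0.03  0.04 -0.03]
(0.02, 0.152, 45) [2.29 0.74 1.35] [ 0.03  0.04 -0.03]
(0.045, 0.14, 45) [2.89 0.93 1.05] [ 0.03  0.04 -0.03]
```

View pics/l2.png

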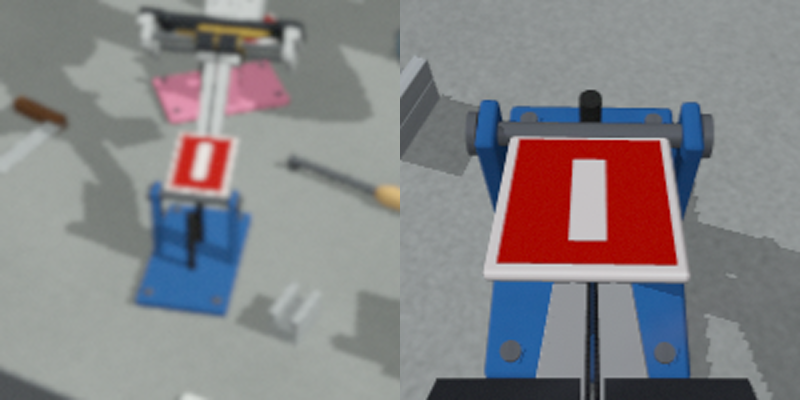

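The fingers are now under the edge (wrist crop (590,280)) and the paddle is rising, while the stand hasn't moved. I'll carry on along the arc.

Emit:
drive_tool([
  [[0.06,0.02,0.17,0,0,0,1],[0.12,0.05,0.34,0,0,0,1],[0.2,0.08,0.5,0,0,0,1],[0.3,0.1,0.63,0,0,0,1],[0.42,0.14,0.75,0,0,0,1],[0.55,0.18,0.86,0,0,0,1],[0.7,0.23,0.98,0,0,0,1],[0.9,0.29,1.1,0,0,0,1],[1.1,0.36,1.2,0,0,0,1],[1.3,0.42,1.27,0,0,0,1],[1.5,0.49,1.32,0,0,0,1],[1.67,0.54,1.35,0,0,0,1]],
])

```text
clock: 6.77
eef_pos: [0.5562, -0.1337, 0.1457]
tool_rot: [0.912, 0.143, 0.379, -0.058]
contact_force: [-1.2, -0.1, -1.2]
opening: 0.0005
grasp_force: 0.3
```

Run:
```python
from pl import *
import cv2
where();rows([(.02,.152,40),(.04,.145,35),(.054,.132,30),(.064,.115,30),(.066,.1,30),(.066,.096,30)])
s=r.snapshot('scene')['frame'][130:280,180:330,::-1];w=r.snapshot('wrist')['frame'][100:300,180:380,::-1]
cv2.imwrite('pics/l3.png',np.hstack([cv2.resize(i,(400,400),interpolation=2) for i in(s,w)]))
```

```text
t 6.7667 tip a,lat,h [-0.0049  0.0004  0.1514] tilt 45.1 latdir 0.001 F [-1.17 -0.06 -1.17] op 0.00046938003104561853
(0.02, 0.152, 40) [0.58 0.17 0.  ] [-0.28  0.98 -0.04]
(0.04, 0.145, 35) [ 1.05  0.32 -0.18] [-0.59  1.94 -0.04]
(0.054, 0.132, 30) [ 1.37  0.42 -0.52] [-0.89  2.89 -0.04]
(0.064, 0.115, 30) [ 1.61  0.5  -0.94] [-0.89  2.89 -0.04]
(0.066, 0.1, 30) [ 1.65  0.51 -1.32] [-0.89  2.89 -0.04]
(0.066, 0.096, 30) [ 1.65  0.51 -1.42] [-0.89  2.89 -0.04]
```

View pics/l3.png

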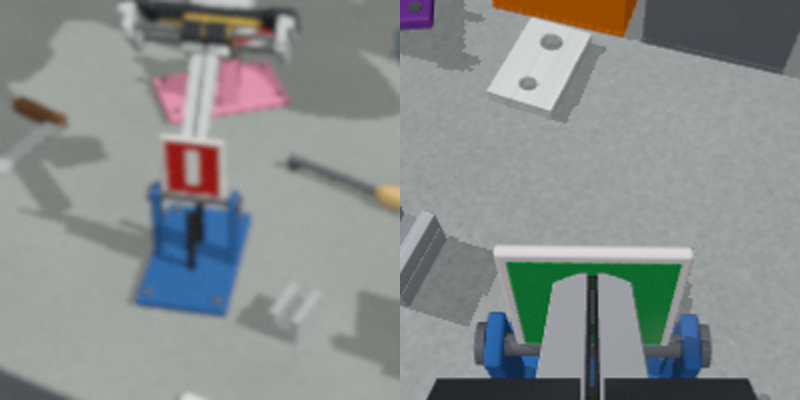

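The paddle is now near upright, with the green face towards the robot and the force about 1.7 N. Next I push over and down, steepening the finger as I go.

Emit:
drive_tool([
  [[0.2,0.06,-0.03,-0.1,0.33,0,1],[0.4,0.12,-0.1,-0.2,0.66,0,1],[0.58,0.17,-0.18,-0.3,1.0,0,1],[0.77,0.23,-0.28,-0.45,1.5,0,1],[0.95,0.29,-0.4,-0.6,1.95,0,1],[1.08,0.33,-0.57,-0.75,2.4,0,1],[1.2,0.37,-0.75,-0.9,2.9,0,1],[1.29,0.4,-0.9,-0.9,2.9,0,1],[1.37,0.42,-1.05,-0.9,2.9,0,1],[1.4,0.43,-1.18,-0.9,2.9,0,1],[1.42,0.43,-1.3,-0.9,2.9,0,1],[1.42,0.43,-1.3,-0.9,2.9,0,1]],
])

```text
clock: 7.87
eef_pos: [0.6109, -0.1167, 0.0917]
tool_rot: [0.955, 0.148, 0.254, -0.04]
contact_force: [0.1, -0.1, -0.8]
opening: 0.0006
grasp_force: 0.0
```

Run:
```python
from pl import *
import cv2
where();rows([(.056,.096,30),(.056,.093,30)])
s=r.snapshot('scene')['frame'][130:280,180:330,::-1];w=r.snapshot('wrist')['frame'][150:350,180:380,::-1]
cv2.imwrite('pics/l4.png',np.hstack([cv2.resize(i,(400,400),interpolation=2) for i in(s,w)]))
```

```text
t 7.8667 tip a,lat,h [0.054  0.0002 0.0986] tilt 29.8 latdir 0.003 F [ 0.06 -0.08 -0.8 ] op 0.0005733809432603813
(0.056, 0.096, 30) [ 0.05  0.01 -0.07] [-0.01 -0.04 -0.03]
(0.056, 0.093, 30) [ 0.05  0.01 -0.14] [-0.01 -0.04 -0.03]
```

Emit:
drive_tool([
  [[0.03,0.01,-0.04,0,0,0,1],[0.05,0.01,-0.08,0,0,0,1],[0.05,0.01,-0.12,0,0,0,1],[0.05,0.01,-0.12,0,0,0,1]],
])

```text
clock: 8.3
eef_pos: [0.6141, -0.1167, 0.0886]
tool_rot: [0.955, 0.149, 0.255, -0.039]
contact_force: [-0.3, -0.4, -1.1]
opening: 0.0007
grasp_force: 0.2
```

Emit:
drive_tool([
  [[0,0,-0.04,0,0,0,1],[0,0,-0.08,0,0,0,1],[0,0,-0.08,0,0,0,1]],
])

```text
clock: 8.55
eef_pos: [0.6148, -0.1169, 0.0873]
tool_rot: [0.954, 0.149, 0.256, -0.039]
contact_force: [-8.4, 1.3, 12.1]
opening: 0.0007
grasp_force: 5.8
```

Emit:
drive_tool([
  [[0,0,-0.03,0,0,0,1],[0,0,-0.06,0,0,0,1],[0,0,-0.06,0,0,0,1]],
])

```text
clock: 8.8
eef_pos: [0.6158, -0.1168, 0.0869]
tool_rot: [0.954, 0.149, 0.257, -0.04]
contact_force: [-14.0, 2.7, 21.3]
opening: 0.0004
grasp_force: 10.6
```

The force jumped to 21 N up, so the paddle is on its stop. Lifting off now.

Emit:
drive_tool([
  [[-0.05,-0.02,0.1,0,0,0,1],[-0.1,-0.03,0.4,0,0,0,1],[-0.2,-0.06,1,0,0,0,1],[-0.4,-0.1,2,0,0,0,1],[-0.8,-0.2,3,0,0,0,1],[-1.5,-0.5,3.5,0,0,0,1],[-2,-0.6,3.5,0,0,0,1],[-2.5,-0.8,3.5,0,0,0,1],[-2.5,-0.8,3.5,0,0,0,1]],
])

```text
clock: 9.55
eef_pos: [0.5122, -0.1497, 0.2239]
tool_rot: [0.955, 0.148, 0.255, -0.038]
contact_force: [-0.6, 0.7, -0.8]
opening: 0.0005
grasp_force: 0.0
```

Run:
```python
from pl import *
from fit import *
obs=[]
def add(s,c):
    def pick(t):
        for q in r.trace(t,s):
            a,b,w_,h=q['rect'];u,z=c
            if a-4<u<a+w_+4 and b-4<z<b+h+4:return q['mask'].astype(float)
    a,b=pick('blue_stand'),pick('blue_paddle')
    if a is None or b is None: print('missed',a is None,b is None)
    else: obs.append((s,np.maximum(a,b),b))
o=r.get_obs();w=r.snapshot('wrist')
T=np.eye(4);T[:3,:3]=Ro.from_quat(o['tool_rot']).as_matrix();T[:3,3]=o['eef_pos']
E=np.linalg.inv(T@np.array(w['mount']));w['R']=E[:3,:3];w['t']=E[:3,3]
s=r.snapshot('scene')
pt=(v[:2]+.04*d[:2]).tolist()+[.092]
for c in(w,s):add(c,proj(np.array([pt]),c)[0])
def cost(x):
    st,p=parts(x);return sum(2-iou(draw(st+p,k),u)-iou(draw(p,k),q) for k,u,q in obs)
for q0 in (3.1,2.9):
    sx=np.array([[*v[:3],q0]]*5);sx[1:]+=np.diag([.01,.01,.1,-.1])
    m=minimize(cost,sx[0],method='Nelder-Mead',options=dict(initial_simplex=sx,maxfev=300));print(m.x.round(4),m.fun,v)
where()
cv2.imwrite('pics/l5.png',np.hstack([cv2.resize(i,(400,400),interpolation=2) for i in(s['frame'][130:280,180:330,::-1],w['frame'][150:350,180:380,::-1])]))
```

```text
[ 0.5529 -0.1358  0.3003  3.1478] 0.5494956392997101 [ 0.55560687 -0.13431735  0.30548777  0.03792738]
[ 0.5527 -0.1357  0.3022  3.1569] 0.5426061908450824 [ 0.55560687 -0.13431735  0.30548777  0.03792738]
t 9.85 tip a,lat,h [-0.0474 -0.0009  0.2299] tilt 29.9 latdir 0.002 F [0.73 0.35 0.11] op 0.0007290177989569696
```

View pics/l5.png

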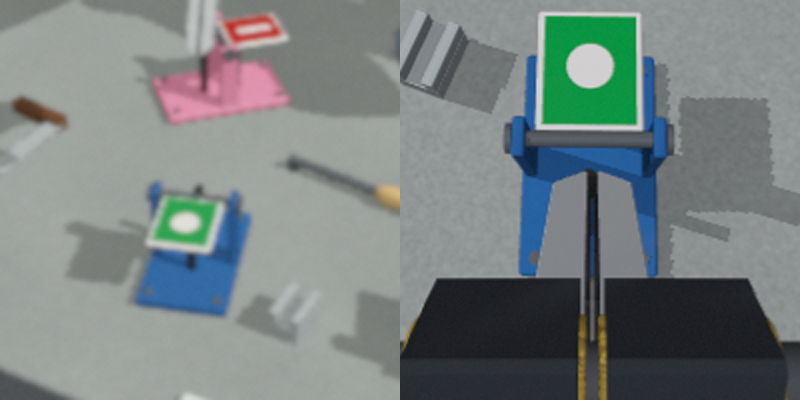

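The paddle lies level on the far side with its green face up (scene crop (187,222)), at a fitted angle of about π. The foot corners are on the same pixels as before, and the tool is well clear.

```bash
python3 -c "
from plant import r
print(r.finish_job())"
```

```text
the job is handed in; nothing more can be done
None
```

The blue marker's paddle is flipped over and lies flat on the far side, green face up; its stand shows no visible shift (under about 3 mm by the fit), the arm touched nothing else, and the job was handed in at about 10 s with no verdict returned.

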